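Make up the hub repair kit in the tray

TASK

Make up the hub repair kit in the three-bin tray: put the small bearing in the red bin, the bright steel bolt in the green bin and the blue carton in the white bin, each resting flat on the floor of its bin, the same way up as it lies now, and let go of them. The large bearing, the dark bolt and the yellow carton are not part of the kit: leave them where they are.

Things in the scene. Friction and masses are not known exactly. Their poses are not given: they have to be found in the camera images.
- small_bearing_mid (a point): The small steel ball bearing, lying flat: ring 62 mm across, 16 mm thick, 0.16 kg. Grasp it across the outside of the ring; it acts as a solid disc (the bore admits no finger). Point: its centre, half-way up. z is its axis (up).
- bright_bolt_mid (a point): The bright steel hex bolt, lying on its side: 85 mm long, head 25 mm wide and 23 mm high, shank narrower. Point: middle of its length, 11.5 mm above its underside. Own y along the bolt, z up; 0.12 kg.
- blue_carton_mid (a point): The blue carton: 60 x 85 x 60 mm (own x, y, z), upright, 0.4 kg; rigid. Point: its centre, 30 mm above its underside.
- bin_red: The red bin; one of three equal bins side by side in a fixed steel tray, in any order. Shallow rectangular bin, fixed, 82 x 110 x 9 mm outside, floor and walls 3 mm thick (inside 76 x 104 mm, 6 mm deep). Origin: centre of its underside, about 2 mm above the bench, so its floor lies 5 mm and its rim 11 mm above the bench. Own x along its 82 mm side (towards the neighbouring bins, whose centres are 87 mm apart), own y along its 110 mm side, z up.
- bin_green: The green bin; exactly as the red bin but green, same axes and origin.
- bin_white: The white bin; exactly as the red bin but white, same axes and origin.
- dark_bolt_mid (a point): Look-alike to leave: dark, almost black hex bolt lying on its side, 68 mm long (own y), head 22 mm wide, 20 mm high. Point: its middle, half-way up. Loose.
- large_bearing_mid (a point): Look-alike to leave: large steel bearing lying flat, 80 mm across, 22 mm thick. Point: its centre, half-way up. Loose.
- yellow_carton_mid (a point): Look-alike to leave: yellow carton, 70 x 100 x 45 mm (own x, y, z). Point: its centre, half-way up. Loose.

How it is judged:
At the end, for the whole second after the job is handed in: Small bearing in the red bin, bright bolt in the green, blue carton in the white, each on its bin's floor (within 5 mm in height) between its walls, bearing and carton level within 0.1 rad, released and at rest; large bearing, dark bolt and yellow carton within 25 mm of their starts (x of small_bearing_mid in the frame of bin_red between -0.013 and 0.013 m and y of small_bearing_mid in the frame of bin_red between -0.026 and 0.026 m and z of small_bearing_mid in the frame of bin_red between 0.003 and 0.015 m and angle between each of small_bearing_mid, blue_carton_mid's own z axis and vertical below 0.1 rad and x of bright_bolt_mid in the frame of bin_green between -0.03 and 0.03 m and y of bright_bolt_mid in the frame of bin_green between -0.03 and 0.03 m and z of bright_bolt_mid in the frame of bin_green between 0.003 and 0.02 m and x of blue_carton_mid in the frame of bin_white between -0.015 and 0.015 m and y of blue_carton_mid in the frame of bin_white between -0.018 and 0.018 m and z of blue_carton_mid in the frame of bin_white between 0.003 and 0.037 m and linear speed of each of small_bearing, bright_bolt, blue_carton below 0.02 m/s and angular speed of each of small_bearing, bright_bolt, blue_carton below 0.2 rad/s and contact force between the fingers and small_bearing below 0.2 N and contact force between the fingers and bright_bolt below 0.2 N and contact force between the fingers and blue_carton below 0.2 N and distance of each of dark_bolt_mid, large_bearing_mid, yellow_carton_mid from where it was at the start of the episode below 0.025 m); the robot touches nothing.
It fails at once if the dark bolt is pushed or lifted away (more than 40 mm) (distance of dark_bolt_mid from where it was at the start of the episode above 0.04 m).
It fails at once if the large bearing is pushed or lifted away (more than 40 mm) (distance of large_bearing_mid from where it was at the start of the episode above 0.04 m).
It fails at once if the yellow carton is pushed or lifted away (more than 40 mm) (distance of yellow_carton_mid from where it was at the start of the episode above 0.04 m).
It also fails if it takes over 86 s, if anything falls off the work surface, if the arm or the gripper's body presses on something with over 40 N, if the wrist force passes 120 N, or if a joint passes its speed limit or range.

ROBOT

A 6-joint arm with a two-finger parallel gripper is mounted at the origin on the work surface; the furniture and walls round the work are solid. World frame = base frame: x ahead of the robot, y to its left, z up, the work surface at z = 0. Lengths are in m, angles in rad, forces in N, time in s.
With the tool pointing down it reaches from about 0.3 to 0.875 m from the base axis. Payload 4.2 kg.
Tool frame: the origin (TCP) lies between the finger pads; the fingertips stand 8 mm ahead of it and the grasp point (between the pads) lies 11 mm behind it; z points along the fingers, y is the line along which they close (so a half turn about z gives the same grasp; the last joint's range is limited). The gripper opens to 85 mm and grips with 20 to 120 N. Pads are 22 mm wide; open, the fingers measure 114 mm over their backs; the gripper's body (76 mm by 85 mm) begins 54 mm behind the grasp point. The pads swing forward as they close: fully open they stand 13 mm farther back than shut.
Start: joints at [1.111, 0.32, 1.565, -0, 1.257, -0.02], TCP at [0.245, 0.52, 0.239] pointing down, gripper open.
Joint ranges: [-3.11, 3.11], [-0.84, 2.01], [0.21, 2.61], [-1.34, 4.49], [0.05, 2.63], [-2.56, 2.56]. Speed limits (rad/s): [2.57, 2.57, 3.14, 3.14, 3.14, 3.14].

INTERFACE

Orientations are given as a unit quaternion [x, y, z, w].
In Python, from workcell import arm gives the robot as it stands. Calls block until the motion is done:
- arm.move_ptp(position, orientation): joint-space move of the TCP to a pose.
- arm.movel(position, rotation=None, rate=0.15): straight line of the TCP; rotation=None keeps the orientation; rate is the mean speed in m/s.
- arm.movej(angles): joint-space move.
- arm.grip(opening, force=None): finger opening in m; force is the grip in N (None keeps the last); returns when the fingers have stopped.
- arm.sleep(seconds).
- arm.ik(position, orientation): joint angles nearest the present ones, or None.
- arm.snapshot(name): name is "scene" or "top" or "wrist"; returns the picture (400x640x3 uint8, red, green, blue); there is no depth.
- arm.get_calibration(name): a dict with "vertical_fov" (degrees; the focal length in pixels is half the picture's height over the tangent of half this angle, whatever the lens; pixels are square), "cx", "cy" (the principal point, pixels), "R" (3x3) and "t" (3): a world point X has camera coordinates R X + t. Camera axes: x right, y down, z forward; pixel columns grow to the right and rows downward; lengths in m; the calibration is good to about 2 mm. A picture is of the moment at which its call begins: read the wrist's pose just before it. get_calibration takes no time and is no camera call; for the wrist camera it gives the pose at the moment of the call.
A pose or a line that the arm cannot do raises arm.Unreachable and nothing moves.
- arm.sign_off(): hands the job in; it is judged then, once.
Readings, each from a call of its own:
- arm.read_time(): time.
- arm.read_joint_positions(): joint angles.
- arm.read_joint_vel(): joint speeds.
- arm.read_effort(): joint torques, N m.
- arm.read_ee_pos(): TCP position.
- arm.read_ee_rot(): TCP orientation.
- arm.read_ft_force(): force on the tool from outside, world axes, zero at the start.
- arm.read_moment(): the same for the moment, N m.
- arm.read_gripper_width(): finger opening in m.
- arm.read_grasp_force(): force on a finger pad.
Only numpy, scipy, OpenCV 4.12 (cv2) and the standard library are available. Lean on these libraries where they do the work, as an engineer would, in place of code of your own. Each camera call takes 0.05 s, during which the arm holds its last target. There are 200 camera calls.

## Working session

There is one attempt and no reset: what is moved stays moved. The work goes in short steps, each a Python script; the robot and the scene stay as the last script left them, time stands still between calls to the robot, and variables do not carry over. Pictures are saved under pics/ and viewed, at most 19 in all, crops included, and the job is handed in when it is done.

```bash
ls; mkdir -p pics
python3 - <<'E'
from workcell import arm
import cv2
for n in ("scene","top"):
    im=arm.snapshot(n); cv2.imwrite(f"pics/{n}0.png",im[:,:,::-1]); c=arm.get_calibration(n); print(n,c)
print(arm.read_time(),arm.read_ee_rot())
E
```

```text
pics
scene {'vertical_fov': 54.79902595600207, 'cx': 318.43546716286187, 'cy': 206.1743940816317, 'R': array([[ 5.66039809e-01, -8.24377860e-01, -2.79247545e-04],
       [-6.52383132e-01, -4.47736508e-01, -6.11496744e-01],
       [ 5.03979348e-01,  3.46313677e-01, -7.91246898e-01]]), 't': array([-0.3311784 ,  0.41399959,  0.68540653])}
top {'vertical_fov': 57.37351537765336, 'cx': 318.96872073723995, 'cy': 202.080842339338, 'R': array([[ 0.02881481, -0.9989003 ,  0.03698512],
       [-0.9970977 , -0.03133191, -0.06938645],
       [ 0.07046896, -0.03487842, -0.99690402]]), 't': array([-0.04833952,  0.59174688,  0.85663863])}
0.1 [ 2.18101186e-01  9.75925857e-01 -7.46426448e-04 -1.92504015e-04]
```

View pics/top0.png

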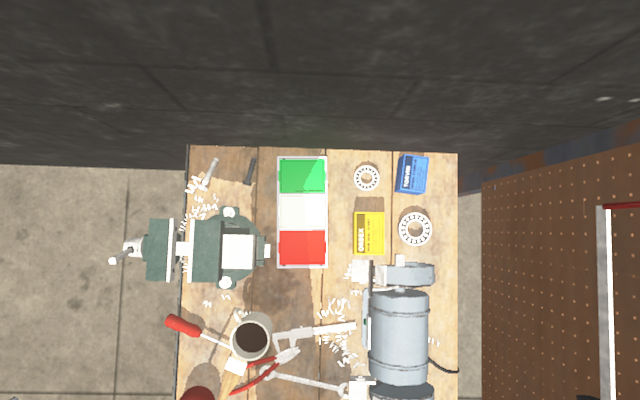

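View pics/scene0.png

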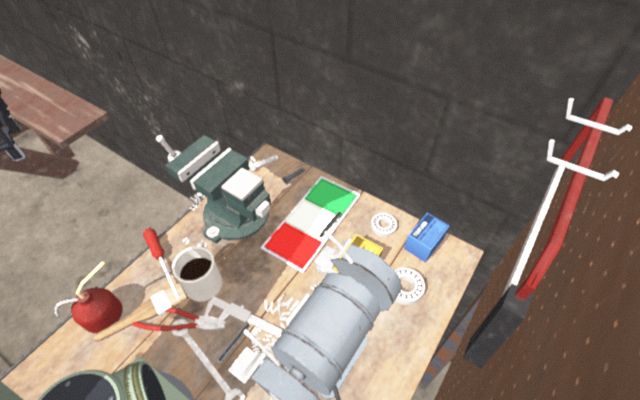

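The top view shows the red, white and green bins at about (302,248), (303,210) and (302,174). The small bearing is at (366,178), the large one at (415,229), the blue carton at (412,174), the yellow at (368,232), the bright bolt at (209,172) and the dark bolt at (249,170). A vice and a motor stand nearby as obstacles.

```bash
cat > h.py <<'E'
import numpy as np, cv2
def K(c):
    f=200/np.tan(np.radians(c["vertical_fov"])/2); return f
def ray(c,u,v,z):
    d=c["R"].T@np.array([(u-c["cx"])/K(c),(v-c["cy"])/K(c),1.]); o=-c["R"].T@c["t"]
    return o+d*(z-o[2])/d[2]
def proj(c,X):
    p=c["R"]@np.array(X)+c["t"]; return (p[:2]/p[2]*K(c)+[c["cx"],c["cy"]]).round(1)
E
python3 - <<'E'
from workcell import arm
import cv2,numpy as np
from h import *
c=arm.get_calibration("top"); np.set_printoptions(precision=3,suppress=True)
print("cam",-c["R"].T@c["t"], "tcp",proj(c,arm.read_ee_pos()),"base",proj(c,[0,0,0]))
for n,u,v,z in [("red",302,248,.008),("white",303,210,.008),("green",302,174,.008),("small",366,178,.016),("large",415,229,.022),("bluetop",413,174,.06),("yel",368,232,.045),("bright",209,172,.012),("dark",249,170,.01),("vicetop",240,250,.1),("viceR",270,250,.05),("motorTop",400,264,.1),("motor corner",365,262,.1),("edge far L",190,146,0),("edge far R",458,153,0),("mug",250,335,.1)]:
    print(n,ray(c,u,v,z))
im=cv2.imread("pics/top0.png")[130:290,170:470]
cv2.imwrite("pics/topc.png",cv2.resize(im,None,fx=2.6,fy=2.6,interpolation=cv2.INTER_CUBIC))
im=arm.snapshot("wrist");cv2.imwrite("pics/w0.png",im[:,:,::-1]);print(arm.get_calibration("wrist"))
E
```

```text
cam [0.531 0.    0.897] tcp [ -7.5 388.4] base [298.3 454.6]
red [0.482 0.007 0.008]
white [0.573 0.007 0.008]
green [0.661 0.013 0.008]
small [ 0.656 -0.144  0.016]
large [ 0.535 -0.264  0.022]
bluetop [ 0.663 -0.247  0.06 ]
yel [ 0.525 -0.146  0.045]
bright [0.658 0.237 0.012]
dark [0.667 0.142 0.01 ]
vicetop [0.479 0.139 0.1  ]
viceR [0.477 0.08  0.05 ]
motorTop [ 0.458 -0.208  0.1  ]
motor corner [ 0.46  -0.132  0.1  ]
edge far L [0.722 0.289 0.   ]
edge far R [ 0.729 -0.378  0.   ]
mug [0.301 0.11  0.1  ]
{'vertical_fov': 70.24776136231816, 'cx': 325.30469301793465, 'cy': 202.00598686936317, 'R': array([[ 0.427,  0.904, -0.002],
       [ 0.874, -0.412,  0.259],
       [ 0.233, -0.112, -0.966]]), 't': array([-0.575, -0.033,  0.379])}
```

View pics/topc.png

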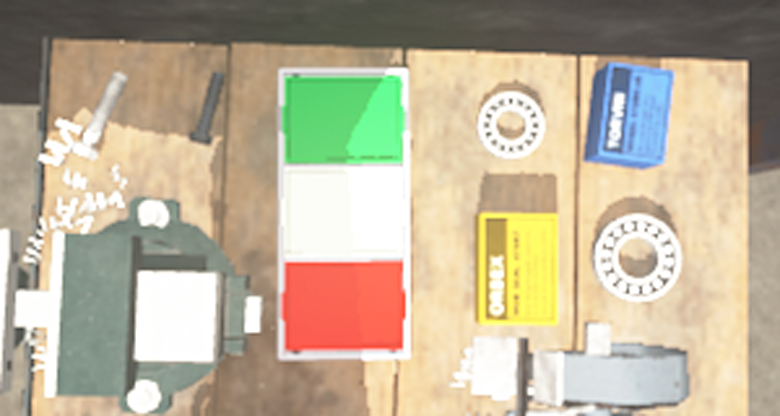

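View pics/w0.png

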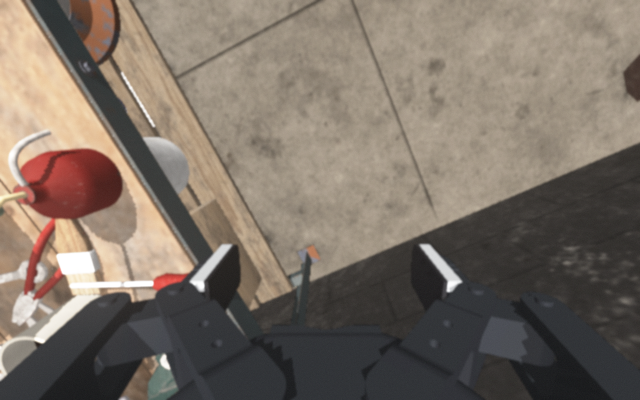

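The crop confirms the layout: bright bolt with its end at about (120,75), blue carton's long side along the depth, tray straight. The wrist view only shows the bench edge. Next I check obstacle heights, then go for close looks.

```bash
cat >> h.py <<'E'
def quat(yaw):  # tool down, tool x at yaw, closing line at yaw-90deg
    return [np.cos(yaw/2),np.sin(yaw/2),0,0]
def tri(c1,p1,c2,p2):
    A=[];b=[]
    for c,p in((c1,p1),(c2,p2)):
        o=-c["R"].T@c["t"]; d=ray(c,*p,0)-o; d/=np.linalg.norm(d); P=np.eye(3)-np.outer(d,d); A.append(P);b.append(P@o)
    return np.linalg.lstsq(np.vstack(A),np.hstack(b),rcond=None)[0]
E
python3 - <<'E'
from workcell import arm
import cv2,numpy as np,pickle
from h import *
np.set_printoptions(precision=3,suppress=True)
t,s=arm.get_calibration("top"),arm.get_calibration("scene")
for n,a,b in [("vice block",(238,250),(242,185)),("motor top mid",(400,335),(330,315)),("mug",(250,335),(197,264)),("vice handle",(113,260),(158,138)),("bluetop",(413,174),(429,228))]: print(n,tri(t,a,s,b))
p=arm.read_ee_pos(); arm.movel([p[0],p[1],.36],rate=.3)
for k,x,y in(("L",.62,.16),("R",.60,-.17)):
    arm.move_ptp([x,y,.30],quat(np.pi))
    c=arm.get_calibration("wrist"); im=arm.snapshot("wrist"); cv2.imwrite(f"pics/w{k}.png",im[:,:,::-1]); pickle.dump(c,open(f"w{k}.pkl","wb"))
    print(arm.read_time(),arm.read_ee_pos(),arm.read_ft_force())
E
```

```text
vice block [0.481 0.136 0.141]
motor top mid [ 0.328 -0.195  0.17 ]
mug [0.296 0.112 0.081]
vice handle [0.458 0.365 0.181]
bluetop [ 0.664 -0.248  0.068]
2.6417 [0.62  0.161 0.3  ] [-0.746  1.092 -0.297]
3.9417 [ 0.6   -0.169  0.3  ] [-0.049 -0.085 -0.491]
```

View pics/wL.png

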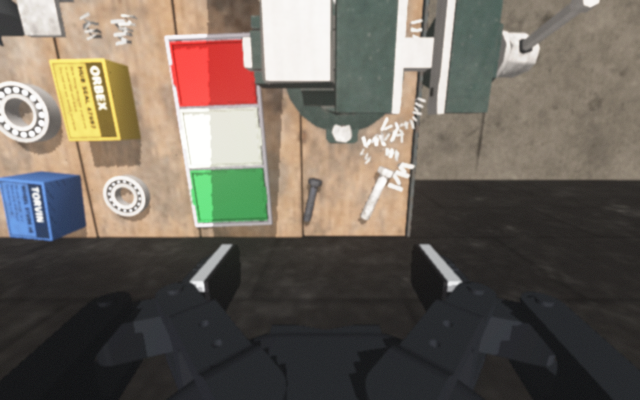

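View pics/wR.png

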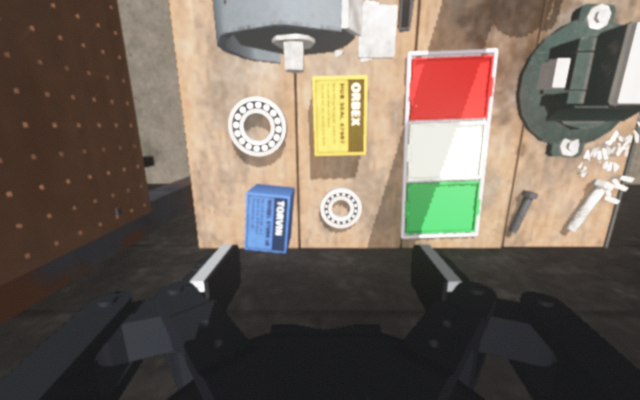

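wL: bright bolt from its head at about (385,172) to its tip at (365,218), dark bolt at (312,200). wR: small bearing at (341,209), blue carton at (268,218), red bin at (452,87), white at (445,150), green at (442,208). I'll measure them with masks.

```bash
cat > m.py <<'E'
import pickle
from h import *
np.set_printoptions(precision=4,suppress=True)
def big(m,roi=None):
    if roi is not None:
        k=np.zeros_like(m);x0,y0,x1,y1=roi;k[y0:y1,x0:x1]=255;m=m&k
    m=cv2.morphologyEx(m,cv2.MORPH_OPEN,np.ones((2,2),np.uint8))
    return max(cv2.findContours(m,cv2.RETR_EXTERNAL,cv2.CHAIN_APPROX_NONE)[0],key=cv2.contourArea)
def ground(c,ct,z): return np.array([ray(c,u,v,z)[:2] for u,v in ct[:,0,:].astype(float)])
def rect(P):
    (x,y),(w,h),a=cv2.minAreaRect((P*1000).astype(np.float32)); a=np.radians(a)
    if w<h: w,h,a=h,w,a+np.pi/2
    return np.round([x/1000,y/1000,w,h,(a+np.pi/2)%np.pi-np.pi/2],4)  # centre, long, short, yaw of long
E
python3 - <<'E'
from m import *
for k in "LR":
    im=cv2.imread(f"pics/w{k}.png"); c=pickle.load(open(f"w{k}.pkl","rb")); hsv=cv2.cvtColor(im,cv2.COLOR_BGR2HSV); H,S,V=cv2.split(hsv)
    roi=(160,30,285,232) if k=="L" else (400,45,500,245)
    m=lambda q:(q*255).astype(np.uint8)
    for n,q in(("red",((H<8)|(H>172))&(S>150)),("green",(H>45)&(H<80)&(S>120))):
        print(k,n,rect(ground(c,big(m(q),roi),.006)))
    if k=="L":
        ct=big(m((S<60)&(V>120)),(355,160,400,225)); print(cv2.boundingRect(ct),"bolt",rect(ground(c,ct,.012)))
    else:
        ct=big(m((S<70)&(V>150)),(312,180,370,235)); h=cv2.convexHull(ct); print(cv2.boundingRect(h),"bearing",rect(ground(c,h,.014)))
        ct=big(m((H>100)&(H<125)&(S>120)),(235,175,305,260)); print(cv2.boundingRect(ct))
        print("blue hull",cv2.approxPolyDP(cv2.convexHull(ct),3,True)[:,0].tolist())
        ce=cv2.resize(im[160:260,225:325],None,fx=5,fy=5,interpolation=cv2.INTER_CUBIC)
iL=cv2.resize(cv2.imread("pics/wL.png")[150:235,340:420],(480,500),interpolation=cv2.INTER_CUBIC)
cv2.imwrite("pics/z.png",np.hstack([iL[:500],ce[:500,:320]]) )
E
```

```text
L red [  0.4839   0.0061 112.1651  82.8265  -1.5296]
L green [  0.6611   0.0131 112.8887  80.3387  -1.5513]
(361, 165, 40, 57) bolt [ 0.6552  0.251  98.7693 43.0961 -0.3213]
R red [  0.4844   0.01   113.466   80.9479  -1.5294]
R green [  0.661    0.0164 112.5996  80.0826  -1.5408]
(313, 181, 58, 55) bearing [ 0.6584 -0.1424 90.1234 86.713  -1.5705]
(259, 210, 19, 43)
blue hull [[274, 210], [277, 252], [260, 251]]
```

View pics/z.png

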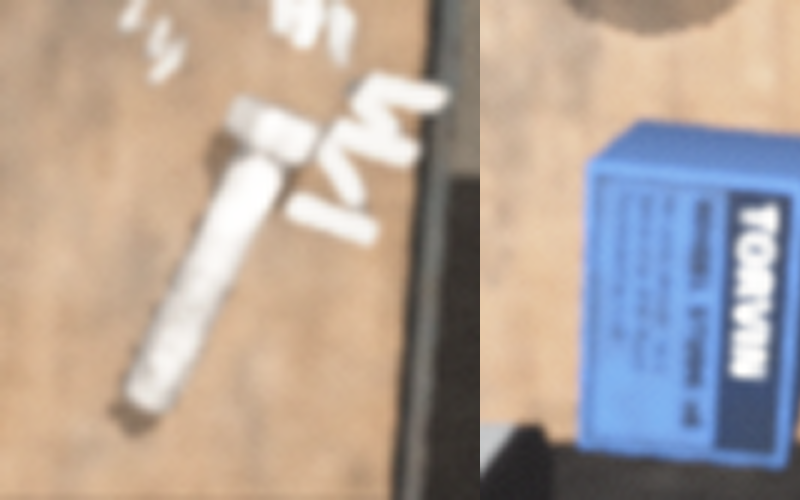

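Crop: the bolt's head end is at about (386.5,169) and its tip at (365,218.5) in wL. The carton's top face starts at (247,194) in wR. I'll tighten the masks, and grasp the bearing if its size checks out.

```bash
cat > act.py <<'E'
from workcell import arm
from m import *
def nearest_yaw(yaw,pos):
    best=None
    for y in (yaw,yaw+np.pi,yaw-np.pi):
        q=arm.ik(pos,quat(y))
        if q is not None:
            d=np.abs(np.array(q)-arm.read_joint_positions()).max()
            if best is None or d<best[0]: best=(d,y)
    return best[1]
def seek(x,y,z0,zmin,step=.002,lim=3.0):
    "go down until the fingertips feel something; returns z"
    f0=arm.read_ft_force()[2]; z=z0
    while z>zmin:
        z-=step; arm.movel([x,y,z],rate=.04)
        if abs(arm.read_ft_force()[2]-f0)>lim: break
    return z
def st(*a): print(*a,"t",arm.read_time(),"w",arm.read_gripper_width(),"gf",arm.read_grasp_force(),"ft",np.array(arm.read_ft_force()),"p",np.array(arm.read_ee_pos()))
E
python3 - <<'E'
from act import *
c=pickle.load(open("wR.pkl","rb"));im=cv2.imread("pics/wR.png");H,S,V=cv2.split(cv2.cvtColor(im,cv2.COLOR_BGR2HSV))
q=((S<55)&(V>150)).astype(np.uint8)*255
pts=np.argwhere(q[184:234,316:366])[:,::-1]+[316,184]
n=[p for p in pts if np.hypot(*(p-[341,209]))<24]
P=np.array([ray(c,u,v,.014)[:2] for u,v in n]); ctr,r=cv2.minEnclosingCircle((P*1000).astype(np.float32)); print("bearing",ctr,r,P.mean(0))
b=((H>95)&(H<130)&(S>70)).astype(np.uint8)*255
ct=big(cv2.morphologyEx(b,cv2.MORPH_CLOSE,np.ones((9,9),np.uint8)),(235,175,305,260))
print("hull",cv2.approxPolyDP(cv2.convexHull(ct),3,True)[:,0].tolist())
cL=pickle.load(open("wL.pkl","rb")); A,B=ray(cL,386.5,169,.012),ray(cL,365,218.5,.008)
print("bolt",A,B,np.linalg.norm(A-B),(A+B)/2,np.arctan2(*(B-A)[1::-1]))
ok=abs(r-31)<4
x,y=P.mean(0)*.5+np.array(ctr)/2000
if ok:
    ya=np.pi
    arm.move_ptp([x,y,.08],quat(ya)); arm.grip(.075,40)
    z=seek(x,y,.02,.003); st("down",z)
    arm.movel([x,y,arm.read_ee_pos()[2]+.0015],rate=.05)
    arm.grip(0.0,40); st("closed")
    arm.movel([x,y,.06],rate=.08); st("lift")
    cv2.imwrite("pics/wg.png",arm.snapshot("wrist")[:,:,::-1])
E
```

```text
bearing (656.80810546875, -144.3822021484375) 34.25126647949219 [ 0.6568 -0.1446]
hull [[257, 186], [294, 190], [286, 254], [246, 251], [248, 193]]
bolt [0.6164 0.253  0.012 ] [0.6955 0.2243 0.008 ] 0.08419135680625561 [0.6559 0.2386 0.01  ] -0.3483024403743173
down 0.002 t 8.8167 w 0.07479724184749795 gf 0.0 ft [ 0.7474  0.5635 -0.3395] p [ 0.6567 -0.1445  0.0018]
closed t 9.3417 w 0.060250987425370835 gf 43.976619243621826 ft [0.0676 0.2186 3.5196] p [ 0.6571 -0.1446  0.0039]
lift t 10.2 w 0.0607231722656394 gf 43.59755337238312 ft [-0.0777  0.4866 -2.4407] p [ 0.6563 -0.1444  0.0596]
```

Bearing held. Before going to the red bin I check the clearance to the vice jaw next to it.

Run:
```python
from act import *
cR,cL=pickle.load(open("wR.pkl","rb")),pickle.load(open("wL.pkl","rb")); t=arm.get_calibration("top")
print(tri(cL,(247,53),t,(271,251)),tri(cL,(247,53),cR,(541,73)),tri(t,(271,251),cR,(541,73)))
b=cv2.resize(cv2.imread("pics/wR.png")[20:140,400:640],(800,400),interpolation=cv2.INTER_CUBIC)
cv2.imwrite("pics/v.png",b)
```

```text
[0.4768 0.0742 0.0869] [0.4769 0.0749 0.0881] [0.4777 0.0736 0.0898]
```

View pics/v.png

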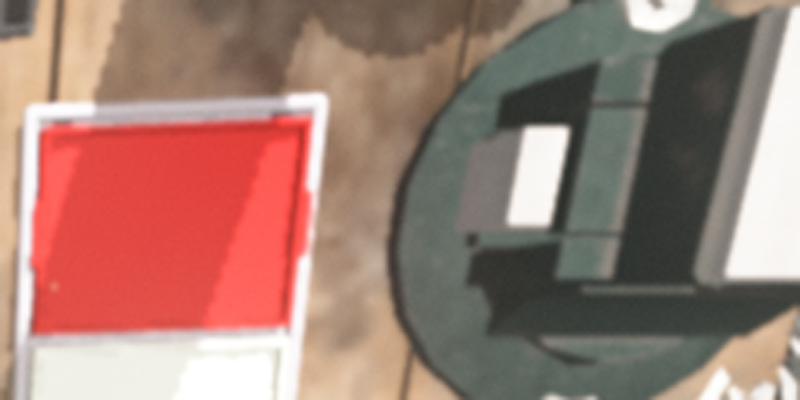

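View pics/wg.png

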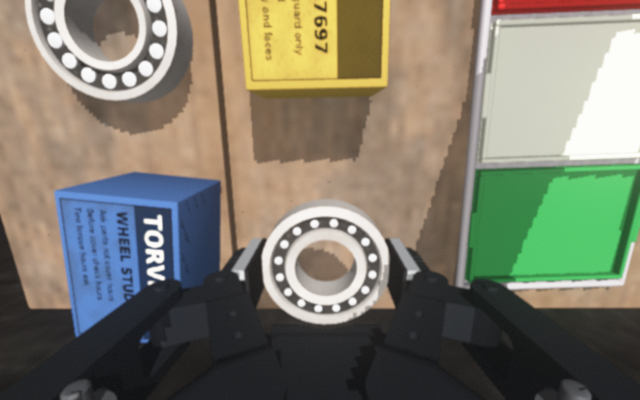

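The jaw end is at (0.477, 0.074), 88 mm high, too close to the finger linkage if I close along y. I'll regrip the bearing 7 mm higher so the tips clear the rim, and place it with the fingers closing along x.

Run:
```python
from act import *
x,y=.6568,-.1445
arm.movel([x,y,.0048],rate=.08); arm.grip(.072); arm.movel([x,y,.011],rate=.05); arm.grip(0,40); st("regrip")
arm.movel([x,y,.14],rate=.2); st("lift")
ya=-np.pi/2+.038; X,Y=.4858,.0075
print(arm.ik([X,Y,.14],quat(ya)))
arm.move_ptp([X,Y,.14],quat(ya)); arm.movel([X,Y,.03],rate=.12); st("above")
cv2.imwrite("pics/p1.png",arm.snapshot("wrist")[:,:,::-1]); pickle.dump(arm.get_calibration("wrist"),open("p1.pkl","wb"))
```

```text
regrip t 11.9 w 0.05986137157698906 gf 42.589446902275085 ft [-0.5578  0.6656  5.6634] p [ 0.657  -0.1445  0.0118]
lift t 12.6917 w 0.05975404128318445 gf 43.5453075170517 ft [ 0.0795 -0.7511 -2.2948] p [ 0.6557 -0.1442  0.1383]
NoneTraceback (most recent call last):
  File "<stdin>", line 7, in <module>
workcell.Unreachable: the arm cannot take that pose within its joint ranges
```

Run:
```python
from act import *
X,Y=.4858,.0075
ya=np.pi+.93
print(arm.ik([X,Y,.14],quat(ya)))
arm.move_ptp([X,Y,.16],quat(ya)); arm.movel([X,Y,.035],rate=.12); st("above")
cv2.imwrite("pics/p1.png",arm.snapshot("wrist")[:,:,::-1]); pickle.dump(arm.get_calibration("wrist"),open("p1.pkl","wb"))
```

```text
[-0.0082  0.2717  1.9108 -0.      0.9591 -2.509 ]
above t 14.8 w 0.05993691685005072 gf 43.46915245056152 ft [ 0.2723  0.0222 -1.2914] p [0.4865 0.0074 0.0355]
```

View pics/p1.png

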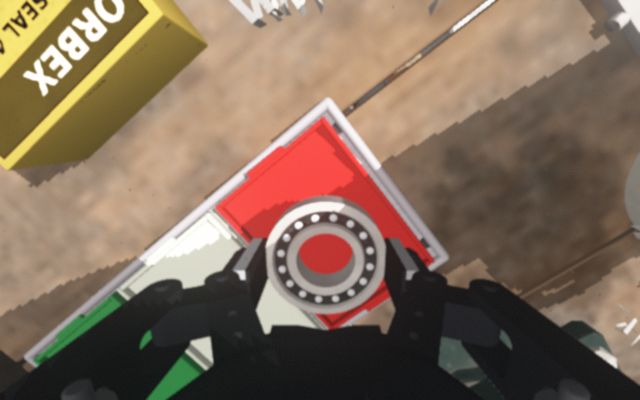

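The bearing is held level over the red bin. Tray corners are at (330,100) and (448,262), and the yellow carton is clear. I'll check those corners and lower.

Run:
```python
from act import *
c=pickle.load(open("p1.pkl","rb")); a,b=ray(c,330,100,.011),ray(c,448,262,.011); print(a,b,(a+b)/2,np.linalg.norm(a-b))
cx,cy=((a+b)/2)[:2]; print("red est",cx+.0435,cy+.002)
X,Y=.4858,.0075
arm.movel([X,Y,.0175],rate=.06); st("low")
arm.grip(.078); st("open")
arm.movel([X,Y,.12],rate=.2)
im=arm.snapshot("wrist"); cv2.imwrite("pics/p2.png",im[:,:,::-1]); pickle.dump(arm.get_calibration("wrist"),open("p2.pkl","wb"))
```

```text
[ 0.4375 -0.0532  0.011 ] [0.4353 0.0658 0.011 ] [0.4364 0.0063 0.011 ] 0.1190661552216437
red est 0.47990745907763865 0.008291384011692346
low t 15.2917 w 0.06004952665819835 gf 43.48313570022583 ft [ 0.1233  0.2249 -2.6792] p [0.4854 0.0075 0.0169]
open t 15.6167 w 0.07824455155698104 gf 0.0 ft [-0.003   0.3271 -0.0128] p [0.4859 0.0075 0.0176]
```

View pics/p2.png

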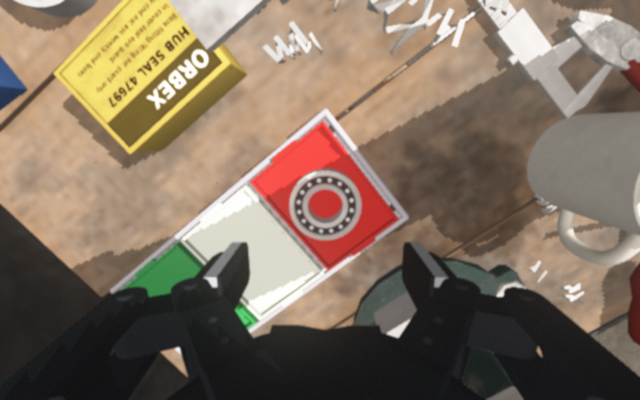

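The bearing rests flat in the middle of the red bin at (325,205). Next the bolt: check the vice's far edge, then grasp the shank.

Run:
```python
from act import *
cL=pickle.load(open("wL.pkl","rb")); t=arm.get_calibration("top")
print(tri(cL,(437,112),t,(175,219)),tri(cL,(403,113),t,(189,217)))
ya=np.pi-.348; x,y=.6465,.242
arm.movel([.4858,.0075,.25],rate=.3)
arm.move_ptp([x,y,.25],quat(ya)); arm.grip(.06,40); arm.movel([x,y,.13],rate=.2); st()
cv2.imwrite("pics/b1.png",arm.snapshot("wrist")[:,:,::-1]); pickle.dump(arm.get_calibration("wrist"),open("b1.pkl","wb"))
```

```text
[0.5413 0.26   0.1655] [0.5442 0.2284 0.175 ]
t 19.4333 w 0.060188335998992766 gf 0.0 ft [0.728  0.3956 0.451 ] p [0.6473 0.2423 0.1313]
```

View pics/b1.png

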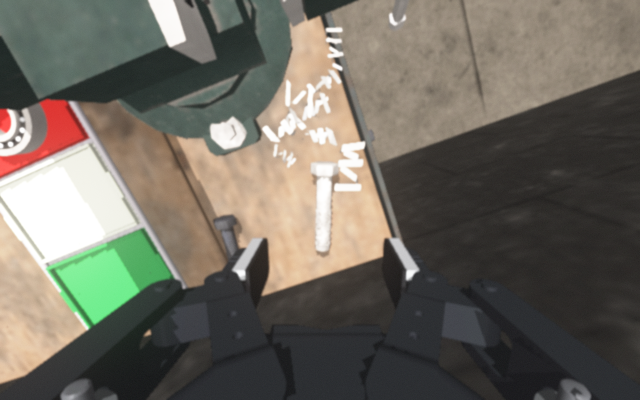

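The bolt lies almost upright in the view, its head end at (324,164) and its tip at (322,252). The dark bolt at (227,235) is clear of the left finger. I'll refine and grasp.

Run:
```python
from act import *
c=pickle.load(open("b1.pkl","rb")); A,B=ray(c,324,164,.014),ray(c,322,251,.011); L=np.linalg.norm(A-B); u=(A-B)[:2]/np.linalg.norm((A-B)[:2]); M=(A+B)[:2]/2
print(A,B,L,M,np.arctan2(u[1],u[0]))
assert abs(L-.085)<.008
ya=np.arctan2(u[1],u[0]); x,y=M+.010*u
arm.move_ptp([x,y,.09],quat(ya)); arm.movel([x,y,.012],rate=.1); st("down")
arm.grip(0,40); st("closed")
arm.movel([x,y,.05],rate=.1); st("lift")
cv2.imwrite("pics/b2.png",arm.snapshot("wrist")[:,:,::-1])
```

```text
[0.6169 0.2532 0.014 ] [0.6964 0.2221 0.011 ] 0.08544090703701325 [0.6567 0.2377] 2.768550450109289
down t 20.7 w 0.059749957505895845 gf 0.0 ft [ 0.0916 -0.0001  0.7983] p [0.648  0.2415 0.0128]
closed t 21.1417 w 0.0202153623106851 gf 38.94621228100732 ft [-0.8507 -0.6595  4.5082] p [0.6477 0.2414 0.0129]
lift t 21.675 w 0.019976335822911966 gf 39.01340158539824 ft [ 0.2172  0.5201 -0.7072] p [0.6471 0.2413 0.0498]
```

View pics/b2.png

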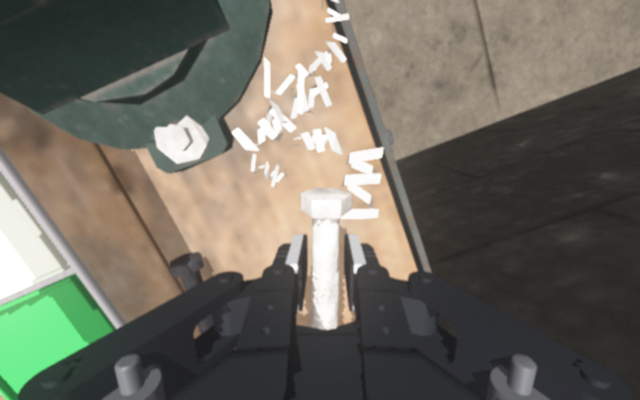

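The bolt is held level by the shank, head towards the robot. Next: place it in the green bin, then look at the tray and carton from above.

Run:
```python
from act import *
arm.movel([.647,.2413,.17],rate=.25)
ya=np.pi/2+.038; X,Y=.6585,.0247
arm.move_ptp([X,Y,.17],quat(ya)); arm.movel([X,Y,.04],rate=.2); arm.movel([X,Y,.0185],rate=.05); st("low")
arm.grip(.034); st("open")
arm.movel([X,Y,.12],rate=.2)
arm.grip(.085)
arm.move_ptp([.62,-.17,.22],quat(np.pi)); st()
cv2.imwrite("pics/c1.png",arm.snapshot("wrist")[:,:,::-1]); pickle.dump(arm.get_calibration("wrist"),open("c1.pkl","wb"))
```

```text
low t 24.6167 w 0.019766802297457878 gf 39.05337867967319 ft [-0.7006 -0.2715 -1.5167] p [0.6584 0.0246 0.0181]
open t 24.9083 w 0.03373802980371219 gf 0.0 ft [ 0.1569  0.3109 -0.1895] p [0.6587 0.0247 0.0187]
t 27.7333 w 0.08504924051039194 gf 0.0 ft [-0.3801  0.7827 -0.3363] p [ 0.62   -0.1697  0.2198]
```

View pics/c1.png

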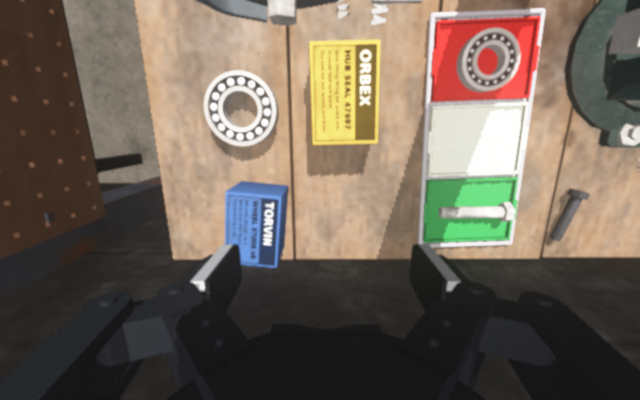

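All good here: bolt flat in the green bin from (441,212) to (513,212), bearing at (489,60), blue carton's top face around (252,230). I'll compute the carton pose and check the bolt.

Run:
```python
from act import *
c=pickle.load(open("c1.pkl","rb")); im=cv2.imread("pics/c1.png");H,S,V=cv2.split(cv2.cvtColor(im,cv2.COLOR_BGR2HSV))
b=((H>95)&(H<130)&(S>60)).astype(np.uint8)*255
ct=big(cv2.morphologyEx(b,cv2.MORPH_CLOSE,np.ones((9,9),np.uint8)),(210,170,300,275))
h=cv2.approxPolyDP(cv2.convexHull(ct),2.5,True)[:,0]; print(h.tolist())
for p in h: print(p,ray(c,*p.astype(float),.06)[:2],ray(c,*p.astype(float),0)[:2])
g=[ray(c,u,v,.011) for u,v in((431,10),(546,9),(512,247),(420,243))]; print("tray",g,np.mean(g,0))
print("bolt",ray(c,440,212,.016),ray(c,515,212,.016)); print("bearing",ray(c,489,60,.02),"large",ray(c,240,108,.022))
cv2.imwrite("pics/c1z.png",cv2.resize(im[170:280,200:310],(660,600)[::1],interpolation=cv2.INTER_CUBIC))
```

```text
[[242, 183], [287, 187], [283, 248], [277, 269], [241, 266], [226, 244], [227, 192]]
[242 183] [ 0.6126 -0.2567] [ 0.6244 -0.2746]
[287 187] [ 0.617  -0.2094] [ 0.6296 -0.2177]
[283 248] [ 0.6868 -0.2164] [ 0.7136 -0.2261]
[277 269] [ 0.7127 -0.2243] [ 0.7449 -0.2356]
[241 266] [ 0.7089 -0.2652] [ 0.7404 -0.2848]
[226 244] [ 0.6819 -0.2799] [ 0.7078 -0.3025]
[227 192] [ 0.6223 -0.2734] [ 0.6361 -0.2947]
tray [array([ 0.436 , -0.0568,  0.011 ]), array([0.4352, 0.0649, 0.011 ]), array([0.7075, 0.0748, 0.011 ]), array([ 0.7018, -0.0458,  0.011 ])] [0.5701 0.0093 0.011 ]
bolt [ 0.6581 -0.0262  0.016 ] [0.6582 0.0671 0.016 ]
bearing [0.4863 0.0071 0.02  ] large [ 0.5352 -0.2638  0.022 ]
```

View pics/c1z.png

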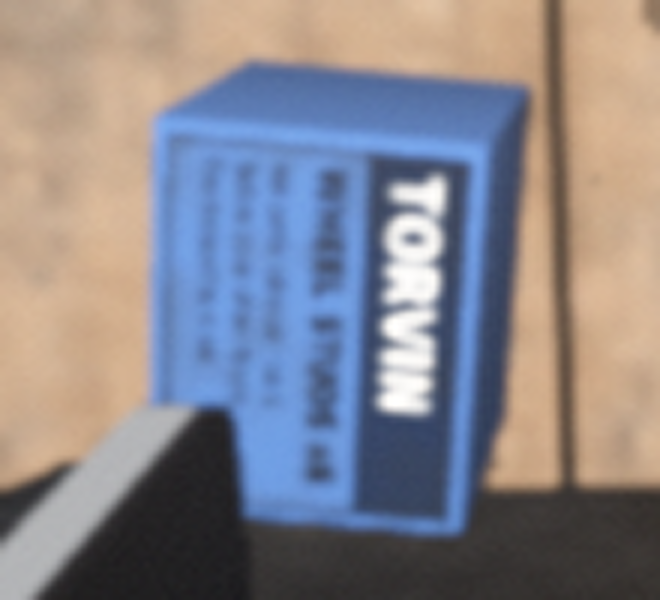

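Crop: the carton's top-face corners are at (226,193), (282,197) and (277.5,268), with the left finger hiding the fourth. Centre from the diagonal; grasp across the 60 mm side.

Run:
```python
from act import *
c=pickle.load(open("c1.pkl","rb")); TL,TR,BR=[ray(c,u,v,.06) for u,v in((226.2,192.9),(281.7,197.1),(277.5,267.7))]
C=((TL+BR)/2)[:2]; e=(BR-TR)[:2]; y0=np.arctan2(e[1],e[0]); f=(TR-TL)[:2]; y1=np.arctan2(-f[0],f[1])
print(C,np.linalg.norm(e),np.linalg.norm(f),y0,y1)
assert abs(np.linalg.norm(e)-.085)<.008 and abs(np.linalg.norm(f)-.06)<.008
ya=np.pi+(y0+y1)/2; x,y=C
arm.grip(.085,60); arm.move_ptp([x,y,.13],quat(ya)); arm.movel([x,y,.035],rate=.1); st("down")
arm.grip(0,60); st("closed"); arm.movel([x,y,.06],rate=.1); st("lift")
arm.movel([x,y,.16],rate=.2)
X,Y,yb=.571,.0103,np.pi/2+.038
arm.move_ptp([X,Y,.16],quat(yb)); arm.movel([X,Y,.075],rate=.15); st("over")
cv2.imwrite("pics/d1.png",arm.snapshot("wrist")[:,:,::-1]); pickle.dump(arm.get_calibration("wrist"),open("d1.pkl","wb"))
```

```text
[ 0.6672 -0.249 ] 0.08354167414511131 0.059020543232267395 -0.09777183081159466 -0.0787621807255951
down t 29.675 w 0.08525139130992691 gf 0.0 ft [0.6167 0.5106 0.2466] p [ 0.6678 -0.2492  0.0359]
closed t 30.0333 w 0.05914553724594477 gf 67.82084584236145 ft [-0.2401 -0.8246  4.8523] p [ 0.6679 -0.2494  0.0362]
lift t 30.4333 w 0.05886277712550209 gf 66.92919373512268 ft [-0.42   -0.063  -3.2046] p [ 0.667  -0.2488  0.0598]
over t 33.3917 w 0.05908717866610944 gf 66.83154344558716 ft [ 0.8729 -0.3524 -2.7478] p [0.5718 0.0101 0.0756]
```

View pics/d1.png

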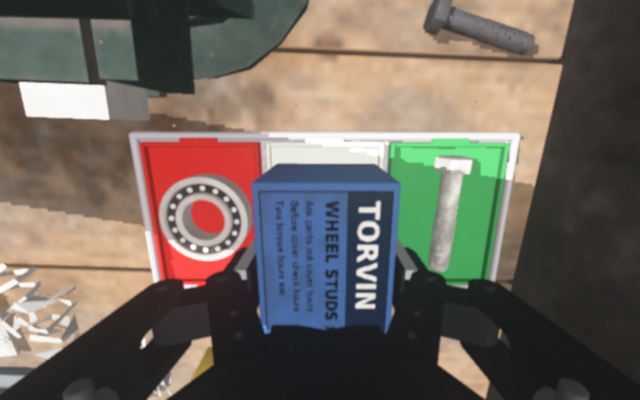

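The carton hangs level over the white bin, dividers at about column 264 and column 387 at row 150. The bolt lies inside the green bin. I'll check the centre from the dividers, then lower and release.

Run:
```python
from act import *
c=pickle.load(open("d1.pkl","rb")); a,b=ray(c,264,152,.011),ray(c,387,152,.011); print(a,b,np.linalg.norm(a-b))
m=(a+b)/2; print(m); xw=m[0]+.038*(m[1]-.0103)
X,Y=(.571+xw)/2,.0103
print(xw); assert abs(xw-.571)<.006
arm.movel([X,Y,.055],rate=.1)
f0=arm.read_ft_force()[2]
for z in (.048,.044,.0425,.041):
    arm.movel([X,Y,z],rate=.04); f=arm.read_ft_force()[2]-f0
    if f>3: break
st("low",f)
arm.grip(.08); st("open")
arm.movel([X,Y,.16],rate=.15)
arm.move_ptp([.58,-.06,.25],quat(np.pi)); st()
cv2.imwrite("pics/e1.png",arm.snapshot("wrist")[:,:,::-1]); pickle.dump(arm.get_calibration("wrist"),open("e1.pkl","wb"))
```

```text
[0.5278 0.057  0.011 ] [0.6132 0.0602 0.011 ] 0.08551451006477125
[0.5705 0.0586 0.011 ]
0.5723554726621136
low 2.8756019808140003 t 34.8667 w 0.05913460146205179 gf 66.98551297187805 ft [ 0.276   0.5398 -0.9537] p [0.572  0.0103 0.0413]
open t 35.2083 w 0.07998140235550998 gf 0.0 ft [-0.6348 -0.3336 -0.6204] p [0.5719 0.0103 0.0412]
t 37.6167 w 0.07995447173772637 gf 0.0 ft [-0.7498  1.4589 -0.4054] p [ 0.5798 -0.0599  0.2493]
```

View pics/e1.png

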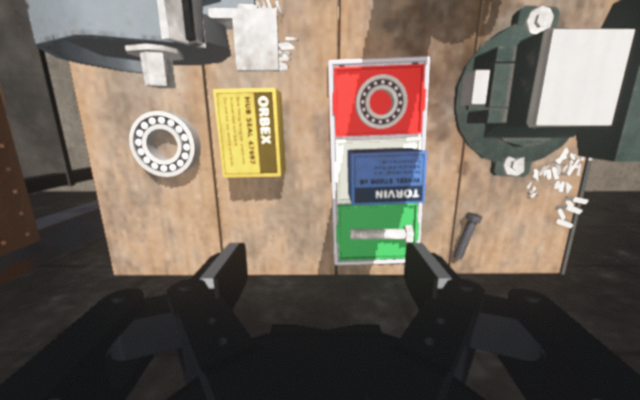

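Everything looks in place: the carton's top face spans about (350,150) to (424,204), and its far face is flush with the view. One numeric check before handing in.

Run:
```python
from act import *
c=pickle.load(open("e1.pkl","rb")); im=cv2.imread("pics/e1.png");H,S,V=cv2.split(cv2.cvtColor(im,cv2.COLOR_BGR2HSV))
b=((H>95)&(H<130)&(S>70)).astype(np.uint8)*255
ct=big(cv2.morphologyEx(b,cv2.MORPH_CLOSE,np.ones((7,7),np.uint8)),(325,130,435,215))
print("carton",rect(ground(c,ct,.065)),cv2.boundingRect(ct))
g=[ray(c,u,v,.011) for u,v in((329,58),(430,57),(420,262),(335,265))]; print("tray",np.mean(g,0))
print("dividers",ray(c,380,137,.011),ray(c,378,204,.011)); print("bolt",ray(c,351,234,.016),ray(c,413,234,.016),"bearing",ray(c,380,101,.021),"large",ray(c,164,145,.022),"yellow",ray(c,248,133,.045))
```

```text
carton [ 0.5727  0.0124 86.895  60.585  -1.5494] (350, 152, 78, 54)
tray [0.5705 0.0108 0.011 ]
dividers [0.528  0.0109 0.011 ] [0.617  0.0125 0.011 ]
bolt [ 0.6585 -0.0238  0.016 ] [0.6586 0.0619 0.016 ] bearing [0.4852 0.007  0.021 ] large [ 0.5371 -0.2611  0.022 ] yellow [ 0.5221 -0.1488  0.045 ]
```

```bash
python3 -c "
from workcell import arm
print(arm.sign_off())"
```

```text
the job is handed in; nothing more can be done
None
```

The kit is made up and handed in: small bearing in the red bin, bright bolt in the green and blue carton in the white. All were released flat within a few millimetres of bin centre, and the large bearing, dark bolt and yellow carton were left alone. The hand-in returned no verdict.

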